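# Open the polish canister in the entrance hall

## Robot

A 6-joint arm with a two-finger parallel gripper is mounted at the origin on the work surface. World frame = base frame: x ahead of the robot, y to its left, z up, the work surface at z = 0. Lengths are in mm, angles in degrees, forces in N, time in s.
With the tool pointing down it reaches from about 300 to 850 mm from the base axis. Payload 4.2 kg.
Tool frame: the origin (TCP) lies at the centre of the arm's flange, where the gripper is bolted on; the fingertips stand 191 mm ahead of it and the grasp point (between the pads) lies 172 mm ahead of it; z points along the fingers, y is the direction in which the jaws open and shut (so a half turn about z gives the same grasp; the last joint's range is limited). The gripper opens to 91 mm and grips with 3 to 60 N. Pads are 32 mm wide; open, the fingers measure 118 mm over their backs; the gripper's body (76 mm by 178 mm) begins 60 mm behind the grasp point.
Start: joints at [-69.041, 18.312, 89.639, -0, 72.044, -1.146], TCP at [216.371, -532.735, 404.776] pointing down, gripper open.
Joint ranges: [-177.97, 177.97], [-48.28, 115.42], [12.27, 149.76], [-77.06, 257.06], [2.81, 150.46], [-146.56, 146.56]. Speed limits (degrees/s): [147.25, 147.25, 180, 180, 180, 180].

## Interface

Orientations are given as [roll, pitch, yaw] about the fixed x, y, z axes, in that order (R = Rz(yaw) Ry(pitch) Rx(roll)).
In Python, from workcell import status, vision, ticket gives the robot as it stands.
- The arm moves only by the shell command python3 -m jog 'ROWS' [FORCE]. ROWS is JSON, a list of rows, each a list of 7 numbers: the finger opening in m, from 0 to 0.0912, then the shift along the tool's x, y, z in m, then the turn, a rotation vector about the tool's x, y, z in rad. A call has 1 to 12 rows; each row shifts and turns the commanded pose from where the row before left it, along the tool's axes as they then stand; what a row does not reach is not made up. A row lasts 1/8 s, in which the tool goes at most 62.5 mm and 10.7 degrees, less where a joint would pass 70% of its speed; a pose out of reach is approached as far as the arm can. A call with a gripper value outside its range is refused whole. The fingers move at their own pace and stop on an object; FORCE is the grip in N (left out, the last holds). Time passes only in rows, so rows that do not move let the fingers close. It gives the time, the measured TCP pose, the force and the opening at its end, in the units of the state.
- status.state(): the state, without advancing time (a new reading comes with each control period).
- vision.grab_frame(name): name is "scene" or "top" or "wrist"; returns a dict with "color" (384x512x3 uint8, blue, green, red), "depth" (384x512 float32, mm along the optical axis (not along the pixel's ray), 0 where there is no reading), "fov_y" (degrees; the focal length in pixels is half the picture's height over the tangent of half this angle, whatever the lens; pixels are square), "cx", "cy" (the principal point, pixels), "pose" (4x4, takes a point from camera to world coordinates). Camera axes: x right, y down, z forward; pixel columns grow to the right and rows downward; lengths in mm; the calibration is good to about 2 mm. The wrist camera is an equidistant fisheye: a pixel r from the principal point sees the ray r / f radians off the axis. A picture is of the moment at which its call begins.
- ticket.job_done(): hands the job in, once; it reports no verdict.
Trained networks look in the newest picture that a camera, given by its name, has taken for a name from the list of things; names that differ only in an ending like _2 or _b are one class to them, and where a whole thing is asked for, a point or a joint stands for the part that bears it (a point fixed in the world has none). Each returns a list of dicts, best first, with "p" (0 to 1); they miss things now and then, are a little off and sometimes report something else, mostly with a low value. They report only what shows in the picture. A call takes as long as a camera call. They do not tell look-alikes from the thing itself.
- vision.find_in(camera, label): "location" ([x, y, z] in mm, in world coordinates, good to about 4 mm: the middle of the surface that is visible of it).
- vision.silhouettes(camera, label): "pixels" (384x512 bool, what is visible of it).
The state is a dict: "time_s": time; "qpos": joint angles; "qvel": joint speeds; "effort": joint torques, N m; "ee_pos": TCP position; "ee_rot": TCP orientation; "force": force on the tool from outside, world axes, zero at the start; "torque": the same for the moment, N m; "gripper_width": finger opening in mm.
Only numpy, scipy, OpenCV 4.12 (cv2) and the standard library are available. Lean on these libraries where they do the work, as an engineer would, in place of code of your own. Each camera call takes 0.05 s, during which the arm holds its last target.

## Task

Unscrew the red cap from the slanted polish canister, keep hold of it as it comes free so that it does not fall, and set it down gently, knob up and flat inside the round wooden tray. Leave the other shoe-care things where they are.

Things in the scene. Friction and masses are not known exactly. Their poses are not given: they have to be found in the camera images.
- shoulder (a point): Middle of the canister's flat top shoulder, where the cap's rim rests at the start. z points outward along the canister's axis, 32 degrees from vertical. A threaded neck 40 mm tall, 50 mm across its thread, stands on it along +z. A loosened cap comes free about 30 mm above the shoulder and must then be drawn a further 12 mm or more along the axis to clear the neck.
- cap_center (a point): Centre of the red screw cap (78 mm tall, about 0.12 kg), 39 mm above its open lower rim; z is its axis, from rim to knob. The lower 42 mm is a skirt 63 mm across; on it stands the part to grip, a round ribbed knob 40 mm across and 36 mm tall (3 to 39 mm above this point); any grip direction round the axis is the same. At the start its axis lies along the canister's.
- cap: The same cap, origin at the centre of its open lower rim. Right-handed coarse thread: unscrew counter-clockwise seen from the knob. It rises 22.5 mm along the axis per full turn (end play about 1.7 mm) and comes free after about 1.2 to 1.3 turns (7.6 to 8.2 rad; it varies). Let go on the way it stays on the neck but may wobble a few degrees; turning back screws it on again.
- canister: Aluminium polish canister with navy band, 76 mm across, 95 mm tall to the shoulder, fixed in a wooden stand, leaning 32 degrees from vertical. Origin at the centre of its underside; same axes as the shoulder point.
- tray: Round wooden tray with a cork-lined floor, fixed; origin at the centre of its underside on the work surface, z up. Its floor is 5 mm above the surface and 112 mm across; its rim is 126 mm across and 14 mm high.
- rack: Wooden stand that holds the canister, fixed: base board 160 x 120 mm, with side cheeks up to 102 mm high; origin at the middle of its underside. The canister leans towards the stand's -x.
- tin: Round metal polish tin with brass lid, 78 mm across, 28 mm tall, loose; origin under its centre; leave alone.
- applicator: Grey and black hard plastic applicator, 66 x 48 x 42 mm, loose; origin under its centre; leave alone.
- tree_a: Wooden shoe tree, 195 mm long along x, 62 mm wide, 67 mm tall, loose; leave alone.
- tree_b: Second wooden shoe tree, the same.
- brush: Stiff-bristle brush, 120 mm long along y, 44 mm wide, 42 mm tall, loose; leave alone.
- shoehorn: Flat orange plastic shoehorn, 181 mm long along y, 6 mm thick, loose; leave alone.
Not all that is in view belongs to the job. What is shaped like the cap but green or purple is not meant.

How it is judged:
By the outcome, as a careful person would: the job done as asked, in the order asked, and still so for the second after the job is handed in, with the robot touching nothing.
It also fails if it takes over 72 s, if anything falls off the work surface, if the arm or the gripper's body presses on something with over 40 N, if the wrist force passes 120 N, or if a joint passes its speed limit or range.

## Working session

There is one attempt and no reset: what is moved stays moved. The work goes in short steps, Python scripts to look and compute and a shell command to move; the robot and the scene stay as the last step left them, time stands still between calls to the robot, and variables do not carry over. Pictures are saved under pics/ and viewed, and the job is handed in when it is done.

```bash
ls; mkdir -p pics
python3 - <<'E'
from workcell import status, vision
import cv2
print(status.state())
for n in ["scene","top"]:
    f=vision.grab_frame(n); cv2.imwrite(f"pics/{n}0.png",f["color"]); print(n,f["fov_y"],f["cx"],f["cy"],f["pose"].round(3).tolist() if hasattr(f["pose"],'round') else f["pose"])
    for l in ["cap","cap_center","shoulder","canister","tray","rack","tin","applicator"]:
        try: print(l,[(round(d["p"],2),[round(float(v)) for v in d["location"]]) for d in vision.find_in(n,l)][:5])
        except Exception as e: print(l,e)
E
```

```text
pics
{'time_s': 0.0, 'qpos': array([-6.90415011e+01,  1.83504798e+01,  8.97072409e+01, -1.64577424e-03,
        7.20420472e+01, -1.14536631e+00]), 'qvel': array([ 0.00902589, -0.06975036,  0.05263082,  0.12014332,  0.05955883,
        0.03992106]), 'effort': array([-4.64546301e-04, -4.12463844e+01, -2.31972206e+01,  7.27790734e-02,
        4.55522840e-02, -1.10766537e-04]), 'ee_pos': array([ 216.30536046, -532.57746524,  403.9259639 ]), 'ee_rot': array([-1.79900221e+02, -4.29869965e-04,  2.21043736e+01]), 'force': array([ 0.6381025 , -0.02603913,  0.44195241]), 'torque': array([-0.00420898, -0.02107414, -0.00996919]), 'gripper_width': 91.19217795710486}
scene 50.58035148614156 255.7810939897915 186.02436785019066 [[0.741, 0.516, -0.429, 1172.179], [0.671, -0.564, 0.481, -662.816], [0.007, -0.645, -0.764, 1162.251], [0.0, 0.0, 0.0, 1.0]]
cap [(0.79, [580, 224, 168]), (0.74, [432, 103, 46]), (0.68, [462, 262, 44]), (0.68, [648, 192, 24])]
cap_center [(0.75, [431, 108, 48]), (0.56, [580, 227, 171]), (0.56, [460, 262, 34])]
shoulder [(0.77, [636, 212, 110])]
canister [(0.57, [632, 214, 109])]
tray [(0.8, [543, -185, 3])]
rack [(0.82, [649, 193, 28])]
tin [(0.82, [666, -2, 26]), (0.2, [792, 9, 39])]
applicator [(0.73, [579, 227, 171]), (0.66, [473, -6, 18])]
top 45.418165104588475 261.9286593021165 189.2587620725859 [[-0.002, -0.989, 0.151, 380.381], [-1.0, 0.002, 0.003, 19.899], [-0.003, -0.151, -0.989, 1444.75], [0.0, 0.0, 0.0, 1.0]]
cap [(0.95, [420, 118, 52]), (0.74, [572, 235, 175]), (0.63, [452, 270, 51])]
cap_center [(0.97, [570, 234, 175]), (0.77, [419, 116, 50]), (0.65, [450, 273, 48])]
shoulder [(0.94, [629, 216, 120])]
canister [(0.96, [630, 218, 120])]
tray [(0.74, [545, -181, 5])]
rack [(0.67, [592, 208, 18])]
tin [(0.97, [658, 7, 28])]
applicator [(0.77, [466, 7, 23]), (0.26, [629, 221, 118])]
```

View pics/scene0.png

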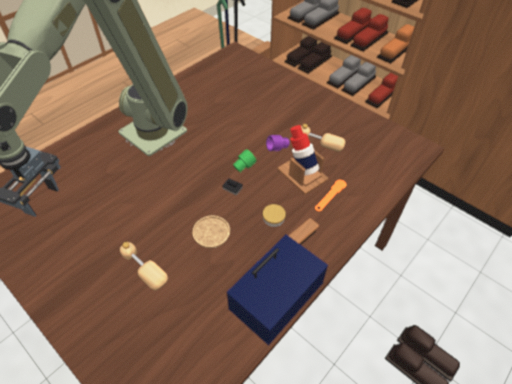

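View pics/top0.png

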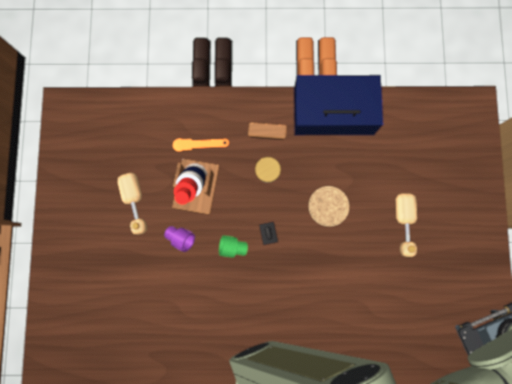

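Candidates: red cap at scene px (300,137) / top px (185,190) on the slanted canister; green at (245,160) and purple at (277,143) lying on the table. The red one fits. I'll confirm it in a crop and fit its axis from depth.

```bash
cat > h.py <<'E'
import numpy as np, cv2
from workcell import status, vision
def f_of(f): return f["color"].shape[0]/2/np.tan(np.radians(f["fov_y"])/2)
def cloud(f,mask=None,fish=False):
    d=f["depth"]; m=(d>0)
    if mask is not None: m&=mask
    v,u=np.nonzero(m); z=d[v,u].astype(float); F=f_of(f)
    x=(u-f["cx"])/F; y=(v-f["cy"])/F
    if fish:
        r=np.hypot(x,y); k=np.where(r>1e-9,np.tan(r)/np.maximum(r,1e-9),1); x=x*k;y=y*k
    P=np.c_[x*z,y*z,z,np.ones(len(z))]@np.asarray(f["pose"]).T
    return P[:,:3],np.c_[u,v]
def hsv(f): return cv2.cvtColor(f["color"],cv2.COLOR_BGR2HSV)
def redmask(f):
    h=hsv(f); return ((h[...,0]<8)|(h[...,0]>172))&(h[...,1]>150)&(h[...,2]>60)
def near(P,c,r): return np.linalg.norm(P-c,axis=1)<r
def sdcyl(q,R,z0,z1):
    r=np.hypot(q[:,0],q[:,1])-R; z=np.abs(q[:,2]-(z0+z1)/2)-(z1-z0)/2
    return np.minimum(np.maximum(r,z),0)+np.hypot(np.maximum(r,0),np.maximum(z,0))
def axisR(tilt,yaw):
    from scipy.spatial.transform import Rotation as Ro
    return Ro.from_euler('zy',[yaw,tilt]).as_matrix() if False else (Ro.from_euler('z',yaw)*Ro.from_euler('y',-tilt)).as_matrix()
E
python3 - <<'E'
from h import *
from scipy.optimize import least_squares
D=[]
for n in ["scene","top"]:
    f=vision.grab_frame(n)
    P,uv=cloud(f,redmask(f)); k=near(P,np.array([575,232,165]),70); Pr=P[k]
    P,uv=cloud(f); 
    sil=vision.silhouettes(n,"canister"); print(n,len(Pr),[(d["p"],d["pixels"].sum()) for d in sil], Pr.mean(0).round(1), Pr.min(0).round(),Pr.max(0).round())
    Pc,_=cloud(f,sil[0]["pixels"]); Pc=Pc[near(Pc,np.array([630,217,110]),90)&(Pc[:,2]>50)]
    D.append((Pr,Pc))
    u,v=(300,150) if n=="scene" else (190,190)
    c=f["color"][v-50:v+50,u-60:u+60]; cv2.imwrite(f"pics/crop_{n}.png",cv2.resize(c,None,fx=5,fy=5,interpolation=cv2.INTER_CUBIC))
def model(p,Pr,Pc,tilt=np.radians(32)):
    R=axisR(tilt if len(p)<5 else p[4],p[3]); 
    q=(Pr-p[:3])@R; c=(Pc-p[:3])@R   # origin shoulder
    a=np.minimum(sdcyl(q,31.5,0,42),sdcyl(q,20,42,78))
    b=sdcyl(c,38,-95,0)
    return np.r_[a,b]
for name,(A,B) in dict(scene=D[0],top=D[1],both=(np.r_[D[0][0],D[1][0]],np.r_[D[0][1],D[1][1]])).items():
  for p0 in ([612,217,130,0.0],[612,217,130,0.,np.radians(32)]):
    s=least_squares(model,p0,args=(A,B),loss='soft_l1',f_scale=3)
    R=axisR(np.radians(32) if len(p0)<5 else s.x[4],s.x[3])
    print(name,s.x[:3].round(1),np.degrees(s.x[3:]).round(1),'cost',round(s.cost/len(s.fun),2),'axis',R[:,2].round(3),'capc',(s.x[:3]+39*R[:,2]).round(1), 'z underside',(s.x[:3]-95*R[:,2]).round(1))
E
```

```text
scene 327 [(0.74, np.int64(473))] [579.8 226.5 173.5] [535. 203. 141.] [613. 269. 208.]
top 456 [(0.58, np.int64(414))] [568.6 239.2 180.9] [532. 212. 148.] [610. 273. 208.]
scene [591.6 234.2 129.3] [-10.5] cost 2.05 axis [-0.521  0.097  0.848] capc [571.3 238.  162.4] z underside [641.1 225.   48.7]
scene [591.3 234.2 129.2] [-10.1  32.8] cost 1.99 axis [-0.533  0.095  0.841] capc [570.5 237.9 162. ] z underside [642.  225.2  49.4]
top [589.5 240.4 130.2] [-10.2] cost 1.42 axis [-0.522  0.094  0.848] capc [569.1 244.  163.3] z underside [639.  231.4  49.6]
top [589.3 240.2 129.9] [-9.5 32.9] cost 1.34 axis [-0.536  0.09   0.839] capc [568.4 243.7 162.7] z underside [640.3 231.7  50.2]
both [590.2 236.6 130.3] [-9.4] cost 2.75 axis [-0.523  0.087  0.848] capc [569.8 240.  163.4] z underside [639.9 228.3  49.7]
both [590.  236.5 130.1] [-8.9 32.9] cost 2.68 axis [-0.537  0.084  0.839] capc [569.1 239.8 162.8] z underside [641.1 228.5  50.4]
```

```bash
python3 -c "
import cv2,numpy as np
a=cv2.imread('pics/crop_scene.png');b=cv2.imread('pics/crop_top.png');cv2.imwrite('pics/crops.png',cv2.resize(np.hstack([a,b]),(800,333)))"
```

```text
(no output)
```

View pics/crops.png

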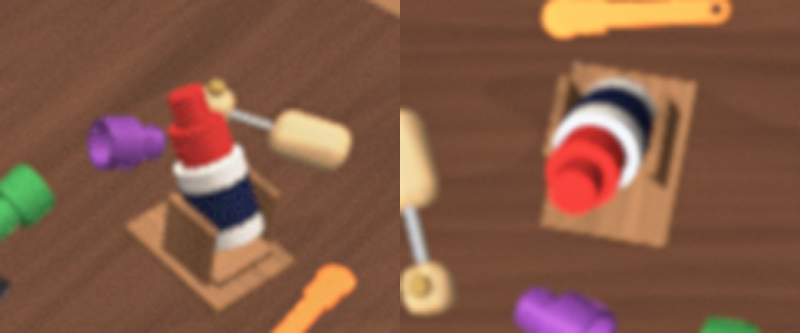

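```bash
cat >> h.py <<'E'
from scipy.spatial.transform import Rotation as Ro
def T_of(s):
    T=np.eye(4); T[:3,:3]=Ro.from_euler('xyz',s["ee_rot"],degrees=True).as_matrix(); T[:3,3]=s["ee_pos"]; return T
def row(T,pos,R,n):
    "constant row (mm,rad) repeated n times from T to (pos,R)"
    d=T[:3,:3].T@R; w=Ro.from_matrix(d).as_rotvec()/n; dR=Ro.from_rotvec(w).as_matrix()
    S=np.zeros((3,3)); A=np.eye(3)
    for _ in range(n): S+=A; A=A@dR
    t=np.linalg.solve(S,T[:3,:3].T@(np.asarray(pos)-T[:3,3]))
    return t,w
def show(T,pos,R,n):
    t,w=row(T,pos,R,n)
    print(n,'rows shift m',(t/1000).round(4).tolist(),'rot',w.round(4).tolist(),'| mm/row',np.linalg.norm(t).round(1),'deg/row',np.degrees(np.linalg.norm(w)).round(2))
    return sim(T,[[0,*t/1000,*w]]*n)
def sim(T,rows,p=True):
    T=T.copy()
    for i,r in enumerate(rows):
        T[:3,3]+=T[:3,:3]@(np.array(r[1:4])*1000); T[:3,:3]=T[:3,:3]@Ro.from_rotvec(r[4:7]).as_matrix()
        if p and (i%3==2 or i==len(rows)-1): print('  ',i+1,T[:3,3].round(0).tolist(),'grasp',(T[:3,3]+172*T[:3,2]).round(0).tolist())
    return T
def alignz(R,z,spin=0):
    "smallest turn of R bringing its z to z, then spin deg about z"
    z=np.asarray(z)/np.linalg.norm(z); c=np.cross(R[:,2],z); s=np.linalg.norm(c); a=np.arctan2(s,R[:,2]@z)
    Q=Ro.from_rotvec(c/s*a).as_matrix() if s>1e-9 else np.eye(3)
    return Q@R@Ro.from_euler('z',spin,degrees=True).as_matrix()
E
python3 - <<'E'
from h import *
s=status.state(); T=T_of(s)
ax=np.array([-.522,.092,.848]); c=np.array([570,240,163])
tgt=c+ax*(24+172+110)
R=alignz(T[:3,:3],-ax,20)
print(tgt.round())
mid=np.array([330,-130,430.])
T1=show(T,mid,T[:3,:3],8)
show(T1,tgt,R,10)
f=vision.grab_frame("wrist"); cv2.imwrite("pics/w0.png",f["color"]); print((np.linalg.inv(T)@f["pose"]).round(3),f["fov_y"])
E
```

```text
[410. 268. 422.]
8 rows shift m [0.0321, -0.0413, -0.0032] rot [0.0, 0.0, 0.0] | mm/row 52.4 deg/row 0.0
   3 [259.0, -382.0, 414.0] grasp [259.0, -382.0, 242.0]
   6 [302.0, -231.0, 424.0] grasp [302.0, -231.0, 252.0]
   8 [330.0, -130.0, 430.0] grasp [330.0, -130.0, 258.0]
10 rows shift m [0.0167, -0.0372, 0.0023] rot [-0.0211, 0.052, 0.034] | mm/row 40.9 deg/row 3.76
   3 [339.0, -8.0, 424.0] grasp [368.0, -9.0, 254.0]
   6 [361.0, 112.0, 420.0] grasp [418.0, 107.0, 257.0]
   9 [396.0, 230.0, 421.0] grasp [478.0, 217.0, 270.0]
   10 [410.0, 268.0, 422.0] grasp [500.0, 252.0, 277.0]
[[ 1.0000e-03 -9.6400e-01 -2.6400e-01  7.4563e+01]
 [ 1.0000e+00  0.0000e+00  1.0000e-03 -1.0840e+00]
 [-1.0000e-03 -2.6400e-01  9.6400e-01  1.9053e+01]
 [ 0.0000e+00  0.0000e+00  0.0000e+00  1.0000e+00]] 65.70646984690485
```

View pics/w0.png

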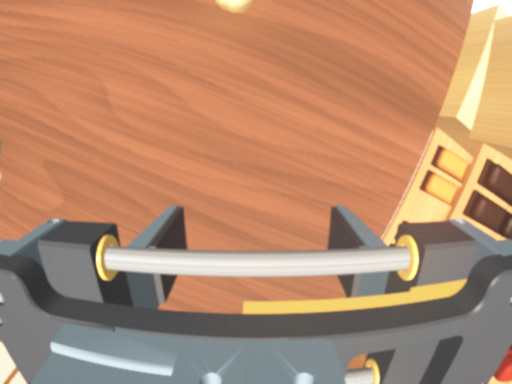

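The wrist view shows the fingers (px 180 and 335, row 210) and bare table between them. Moving over the middle towards the cap.

```bash
python3 -m jog '[[0.0912,0.0321,-0.0413,-0.0032,0,0,0],[0.0912,0.0321,-0.0413,-0.0032,0,0,0],[0.0912,0.0321,-0.0413,-0.0032,0,0,0],[0.0912,0.0321,-0.0413,-0.0032,0,0,0],[0.0912,0.0321,-0.0413,-0.0032,0,0,0],[0.0912,0.0321,-0.0413,-0.0032,0,0,0],[0.0912,0.0321,-0.0413,-0.0032,0,0,0],[0.0912,0.0321,-0.0413,-0.0032,0,0,0]]' 20
python3 - <<'E'
from h import *
s=status.state(); print(s["qpos"].round(1),s["ee_pos"].round(),s["ee_rot"].round(1))
T=T_of(s)
ax=np.array([-.522,.092,.848]); c=np.array([570,240,163])
show(T,c+ax*(24+172+110),alignz(T[:3,:3],-ax,20),10)
E
```

```text
time_s: 2.15
ee_pos: [330.0, -128.4, 430.8]
ee_rot: [179.9, -0.1, 22.1]
force: [0.1, -1.1, -0.1]
gripper_width: 91.6
[-23.1  -3.3 111.7   0.   71.5  44.8] [ 330. -128.  431.] [ 1.799e+02 -1.000e-01  2.210e+01]
10 rows shift m [0.0167, -0.037, 0.0024] rot [-0.021, 0.0519, 0.034] | mm/row 40.7 deg/row 3.75
   3 [339.0, -7.0, 424.0] grasp [368.0, -8.0, 255.0]
   6 [361.0, 113.0, 420.0] grasp [418.0, 107.0, 258.0]
   9 [396.0, 230.0, 421.0] grasp [478.0, 217.0, 270.0]
   10 [410.0, 268.0, 422.0] grasp [500.0, 252.0, 277.0]
```

```bash
python3 -m jog '[[0.0912,0.0167,-0.037,0.0024,-0.021,0.0519,0.034],[0.0912,0.0167,-0.037,0.0024,-0.021,0.0519,0.034],[0.0912,0.0167,-0.037,0.0024,-0.021,0.0519,0.034],[0.0912,0.0167,-0.037,0.0024,-0.021,0.0519,0.034],[0.0912,0.0167,-0.037,0.0024,-0.021,0.0519,0.034],[0.0912,0.0167,-0.037,0.0024,-0.021,0.0519,0.034],[0.0912,0.0167,-0.037,0.0024,-0.021,0.0519,0.034],[0.0912,0.0167,-0.037,0.0024,-0.021,0.0519,0.034],[0.0912,0.0167,-0.037,0.0024,-0.021,0.0519,0.034],[0.0912,0.0167,-0.037,0.0024,-0.021,0.0519,0.034],[0.0912,0,0,0,0,0,0],[0.0912,0,0,0,0,0,0]]' 20
python3 - <<'E'
from h import *
s=status.state(); print(s["qpos"].round(1),s["ee_pos"].round(1),s["ee_rot"].round(2))
f=vision.grab_frame("wrist"); cv2.imwrite("pics/w1.png",f["color"])
np.savez("w1.npz",color=f["color"],depth=f["depth"],pose=f["pose"],fov_y=f["fov_y"],cx=f["cx"],cy=f["cy"])
P,uv=cloud(f,redmask(f),True); k=near(P,np.array([570,240,165]),90); print(k.sum(),P[k].mean(0),P[k].min(0),P[k].max(0),uv[k].mean(0))
E
```

```text
time_s: 3.65
ee_pos: [410.1, 265.8, 421.7]
ee_rot: [172.5, -31.1, 4.2]
force: [0.1, -0.3, 0.1]
gripper_width: 91.5
[ 38.3   5.9 106.8 -31.3  49.4 143.1] [410.1 265.8 421.7] [172.55 -31.06   4.19]
3225 [565.02131693 244.51451523 186.72514197] [532.323943   197.05740355  86.80507787] [611.57912634 272.36074778 208.19069255] [253.28217054 181.37178295]
```

View pics/w1.png

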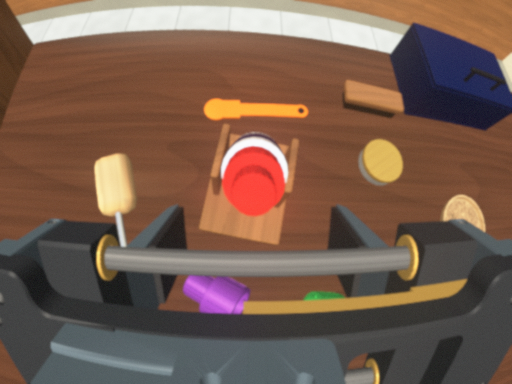

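The wrist view shows the red cap end-on at px (253,181), canister behind it and purple cap at (215,295) well below. Now refine the axis with this view.

Run:
```python
from h import *
from scipy.optimize import least_squares
f=dict(np.load("w1.npz")); f={k:(v if v.ndim else float(v)) for k,v in f.items()}
P,uv=cloud(f,redmask(f),True); P=P[near(P,np.array([570,240,165]),70)&(P[:,2]>120)]
h=hsv(f); sh=(h[...,1]<60)&(h[...,2]>120); Pw,_=cloud(f,sh,True); Pw=Pw[near(Pw,np.array([600,235,125]),60)]
print(len(P),len(Pw))
f2=vision.grab_frame("top"); Pt,_=cloud(f2,redmask(f2)); Pt=Pt[near(Pt,np.array([575,236,165]),70)]
f3=vision.grab_frame("scene"); Ps,_=cloud(f3,redmask(f3)); Ps=Ps[near(Ps,np.array([575,236,165]),70)]
def model(p,offs,Q,tilt):
    R=axisR(tilt,p[3]); r=[]
    for i,(A) in enumerate(Q):
        o=p[4+3*i-3:7+3*i-3] if i else np.zeros(3)
        q=(A-p[:3]-o)@R; r.append(np.minimum(sdcyl(q,31.5,0,42),sdcyl(q,20,42,78))/np.sqrt(len(A)))
        if i: r.append(o/4*.3)
    return np.concatenate(r)*10
for nm,Q in dict(wrist=[P],wts=[P,Pt,Ps]).items():
    p0=[590,236,130,-.17]+[0]*3*(len(Q)-1)
    s=least_squares(model,p0,args=(0,Q,np.radians(32)),loss='soft_l1')
    R=axisR(np.radians(32),s.x[3]); print(nm,s.x[:3].round(1),np.degrees(s.x[3]).round(2),s.x[4:].round(1),'axis',R[:,2].round(3),'capc',(s.x[:3]+39*R[:,2]).round(1),round(s.cost,2))
# knob top: plane fit and circle centre
ax=R[:,2]; t=(P-s.x[:3])@ax
top=P[t>72]; print('knob top',len(top), 'depth t pct',np.percentile(t,[50,90,98]).round(1))
c,_,V=np.linalg.svd(top-top.mean(0),full_matrices=False); print('normal',V[2].round(3)*np.sign(V[2][2]),_.round(1))
q=(top-s.x[:3])@R; print('top circle centre offset (R frame)',((q.max(0)+q.min(0))/2).round(1),np.ptp(q,axis=0).round(1))
k=(t>20)&(t<45); q=(P[k]-s.x[:3])@R; print('skirt',((q.max(0)+q.min(0))/2).round(1),np.ptp(q,axis=0).round(1))
```

```text
3211 802
wrist [589.7 240.  131.7] -8.18 [] axis [-0.525  0.075  0.848] capc [569.3 243.  164.7] 29.41
wts [589.7 240.3 131.6] -7.41 [-1.5  1.2 -1.4  0.5 -4.6 -2.2] axis [-0.525  0.068  0.848] capc [569.2 243.  164.7] 286.35
knob top 1606 depth t pct [72.  78.2 78.8]
normal [-0.526  0.074  0.847] [405.5 396.   41.6]
top circle centre offset (R frame) [ 0.1  0.3 75.9] [39.5 40.5  7.7]
skirt [ 4.  -0.5 32.5] [57.  59.9 24.7]
```

Run:
```python
from h import *
s=status.state(); T=T_of(s); ax=np.array([-.5255,.0748,.8475]); ax/=np.linalg.norm(ax); c=np.array([569.3,243,164.7])
R=alignz(T[:3,:3],-ax,0)
print(s["qpos"].round(1), T[:3,2].round(4))
T1=show(T,c+ax*(25+172+40),R,3)
print('rotvec',Ro.from_matrix(T[:3,:3].T@R).as_rotvec().round(4))
show(T1,c+ax*(25+172),R,3)
```

```text
[ 38.2   5.8 106.8 -31.3  49.3 143.2] [ 0.5205 -0.0919 -0.8489]
3 rows shift m [-0.0001, -0.0004, 0.0222] rot [0.0056, 0.002, 0.0] | mm/row 22.2 deg/row 0.34
   3 [445.0, 261.0, 366.0] grasp [535.0, 248.0, 220.0]
rotvec [0.0168 0.0061 0.    ]
3 rows shift m [0.0, 0.0, 0.0133] rot [0.0, 0.0, 0.0] | mm/row 13.3 deg/row 0.0
   3 [466.0, 258.0, 332.0] grasp [556.0, 245.0, 186.0]
```

```bash
python3 -m jog '[[0.0912,-0.0001,-0.0004,0.0222,0.0056,0.002,0],[0.0912,-0.0001,-0.0004,0.0222,0.0056,0.002,0],[0.0912,-0.0001,-0.0004,0.0222,0.0056,0.002,0],[0.0912,0,0,0.0133,0,0,0],[0.0912,0,0,0.0133,0,0,0],[0.0912,0,0,0.0133,0,0,0],[0.0912,0,0,0,0,0,0]]' 20
cat > st.py <<'E'
from h import *
import sys
s=status.state(); T=T_of(s); ax=np.array([-.5255,.0748,.8475]); ax/=np.linalg.norm(ax); c=np.array([569.3,243,164.7])
d=T[:3,3]+172*T[:3,2]-c
print('q',s["qpos"].round(1),'t',round(s["time_s"],2),'F',s["force"].round(1),'Faxis',round(float(s["force"]@ax),1),'tq',s["torque"].round(2),'w',round(s["gripper_width"],1))
print('grasp along axis above cap c',(d@ax).round(2),'off tool xy',(T[:3,:3].T@d)[:2].round(2),'tilt err deg',np.degrees(np.arccos(min(1,-T[:3,2]@ax))).round(2))
if len(sys.argv)>1:
    f=vision.grab_frame(sys.argv[2]) ; cv2.imwrite(sys.argv[1],f["color"])
E
python3 st.py pics/w2.png wrist
```

```text
time_s: 4.68
ee_pos: [468.0, 257.1, 332.7]
ee_rot: [173.6, -31.2, 4.3]
force: [-0.0, -0.0, 0.2]
gripper_width: 90.9
q [ 32.9  14.3 110.4 -36.1  35.8 146.5] t 4.67 F [-0.  -0.   0.2] Faxis 0.2 tq [ 0.06  0.33 -0.02] w 90.9
grasp along axis above cap c 24.68 off tool xy [1.54 0.39] tilt err deg 0.27
```

View pics/w2.png

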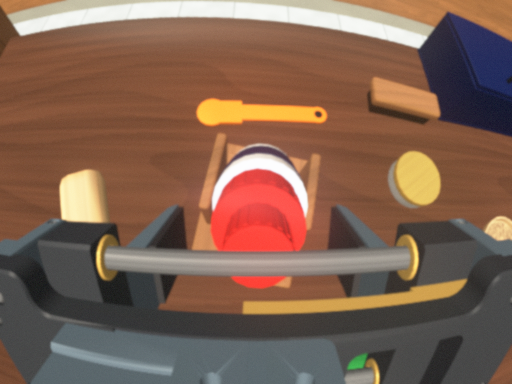

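Knob at px (260,240) sits between the fingers; joint 6 is just at its limit, so back off a few degrees, correct 1.5 mm, then grip.

```bash
python3 -m jog '[[0.0912,-0.0015,-0.0004,0,0,0,-0.08],[0.0912,0,0,0,0,0,0]]' 20; python3 st.py
```

```text
time_s: 4.97
ee_pos: [466.2, 257.8, 333.1]
ee_rot: [171.0, -30.7, 9.5]
force: [-0.0, -0.1, -0.5]
gripper_width: 90.8
q [ 33.1  14.2 110.5 -36.3  35.7 142.3] t 4.97 F [-0.  -0.1 -0.5] Faxis -0.4 tq [0.06 0.28 0.06] w 90.8
grasp along axis above cap c 25.98 off tool xy [ 0.66 -0.55] tilt err deg 0.25
```

```bash
python3 -m jog '[[0.03,-0.0005,0.0004,0.0005,0,0,0],[0.03,0,0,0,0,0,0],[0.03,0,0,0,0,0,0],[0.03,0,0,0,0,0,0]]' 30; python3 st.py
```

```text
time_s: 5.48
ee_pos: [466.2, 257.1, 332.0]
ee_rot: [170.9, -30.7, 9.6]
force: [0.1, -0.3, 0.3]
gripper_width: 54.2
q [ 33.   14.2 110.6 -36.4  35.6 142.3] t 5.47 F [ 0.1 -0.3  0.3] Faxis 0.2 tq [0.1  0.29 0.  ] w 54.2
grasp along axis above cap c 24.99 off tool xy [-0.13  0.05] tilt err deg 0.25
```

```bash
python3 -m jog '[[0.03,0,0,0,0,0,0],[0.03,0,0,0,0,0,0],[0.03,0,0,0,0,0,0]]' 30; python3 st.py
```

```text
time_s: 5.85
ee_pos: [466.2, 256.9, 332.0]
ee_rot: [170.9, -30.7, 9.6]
force: [0.8, -1.8, 0.2]
gripper_width: 39.5
q [ 33.   14.2 110.6 -36.4  35.7 142.3] t 5.85 F [ 0.8 -1.8  0.2] Faxis -0.4 tq [-0.25  0.23 -0.16] w 39.5
grasp along axis above cap c 25.04 off tool xy [-0.13  0.36] tilt err deg 0.23
```

```bash
python3 -m jog '[[0.03,0,0,-0.00054,0,0,-0.15],[0.03,0,0,-0.00054,0,0,-0.15],[0.03,0,0,-0.00054,0,0,-0.15],[0.03,0,0,-0.00054,0,0,-0.15]]' 30; python3 st.py
```

```text
time_s: 6.35
ee_pos: [464.8, 256.6, 334.1]
ee_rot: [154.7, -19.9, 46.2]
force: [-4.2, -3.1, 4.2]
gripper_width: 39.3
q [ 33.1  14.  110.6 -36.2  36.  107.5] t 6.35 F [-4.2 -3.1  4.2] Faxis 5.5 tq [-0.41  0.56 -0.68] w 39.3
grasp along axis above cap c 27.48 off tool xy [-1.18  0.6 ] tilt err deg 0.25
```

```bash
python3 -m jog '[[0.03,0,0,-0.00054,0,0,-0.15],[0.03,0,0,-0.00054,0,0,-0.15],[0.03,0,0,-0.00054,0,0,-0.15],[0.03,0,0,-0.00054,0,0,-0.15],[0.03,0,0,-0.00054,0,0,-0.15],[0.03,0,0,-0.00054,0,0,-0.15],[0.03,0,0,-0.00054,0,0,-0.15],[0.03,0,0,-0.00054,0,0,-0.15],[0.03,0,0,-0.00054,0,0,-0.15],[0.03,0,0,-0.00054,0,0,-0.15]]' 30; python3 st.py pics/w3.png wrist
```

```text
time_s: 7.6
ee_pos: [462.4, 256.8, 338.9]
ee_rot: [156.5, 22.2, 123.0]
force: [-0.8, -3.7, 3.1]
gripper_width: 39.3
q [ 33.3  13.5 110.4 -35.9  36.6  21.2] t 7.6 F [-0.8 -3.7  3.1] Faxis 2.8 tq [-0.75 -0.11 -0.62] w 39.3
grasp along axis above cap c 32.87 off tool xy [-1.36 -0.69] tilt err deg 0.17
```

View pics/w3.png

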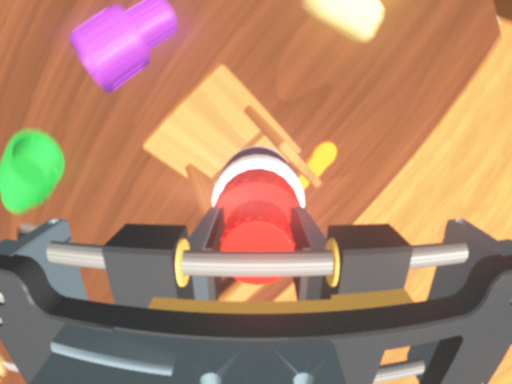

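The knob (258,215) is held between the pads and stays centred as it turns; forces are small. Continuing the stroke.

```bash
python3 -m jog '[[0.03,0,0,-0.00054,0,0,-0.15],[0.03,0,0,-0.00054,0,0,-0.15],[0.03,0,0,-0.00054,0,0,-0.15],[0.03,0,0,-0.00054,0,0,-0.15],[0.03,0,0,-0.00054,0,0,-0.15],[0.03,0,0,-0.00054,0,0,-0.15],[0.03,0,0,-0.00054,0,0,-0.15],[0.03,0,0,-0.00054,0,0,-0.15],[0.03,0,0,-0.00054,0,0,-0.15],[0.03,0,0,-0.00054,0,0,-0.15]]' 30; python3 st.py
```

```text
time_s: 8.9
ee_pos: [459.9, 257.2, 343.7]
ee_rot: [-157.5, 23.3, -141.8]
force: [0.8, -5.3, 3.3]
gripper_width: 39.2
q [ 33.5  13.  110.3 -35.6  37.2 -64.9] t 8.9 F [ 0.8 -5.3  3.3] Faxis 2.0 tq [-0.82 -0.57 -0.72] w 39.2
grasp along axis above cap c 38.29 off tool xy [ 0.03 -1.77] tilt err deg 0.11
```

```bash
python3 -m jog '[[0.03,0,0,-0.00054,0,0,-0.15],[0.03,0,0,-0.00054,0,0,-0.15],[0.03,0,0,-0.00054,0,0,-0.15],[0.03,0,0,-0.00054,0,0,-0.15],[0.03,0,0,-0.00054,0,0,-0.15],[0.03,0,0,-0.00054,0,0,-0.15],[0.03,0,0,-0.00054,0,0,-0.15],[0.03,0,0,-0.00054,0,0,-0.15],[0.03,0,0,0,0,0,0]]' 30; python3 st.py
```

```text
time_s: 10.02
ee_pos: [457.5, 258.4, 347.2]
ee_rot: [-149.6, -10.3, -80.8]
force: [1.0, -2.0, 3.8]
gripper_width: 39.9
q [  33.7   12.7  110.2  -35.2   37.5 -133.6] t 10.03 F [ 1.  -2.   3.8] Faxis 2.6 tq [-0.29 -0.27 -0.2 ] w 39.9
grasp along axis above cap c 42.6 off tool xy [ 0.1  -0.86] tilt err deg 0.22
```

First stroke done (4.8 rad, rise 17.6 mm vs 17.2 expected). Release, turn back, regrip.

```bash
python3 -m jog '[[0.065,0,0,0,0,0,0],[0.065,0,0,0,0,0,0],[0.065,0,0,0,0,0,0],[0.065,0,0,0,0,0,0]]' 30; python3 st.py pics/w4.png wrist
```

```text
time_s: 10.52
ee_pos: [457.1, 258.4, 346.5]
ee_rot: [-149.7, -10.4, -80.7]
force: [-0.2, -0.4, -0.6]
gripper_width: 65.0
q [  33.8   12.7  110.2  -35.1   37.5 -133.8] t 10.53 F [-0.2 -0.4 -0.6] Faxis -0.4 tq [0.17 0.26 0.05] w 65.0
grasp along axis above cap c 42.16 off tool xy [-0.12  0.32] tilt err deg 0.27
```

View pics/w4.png

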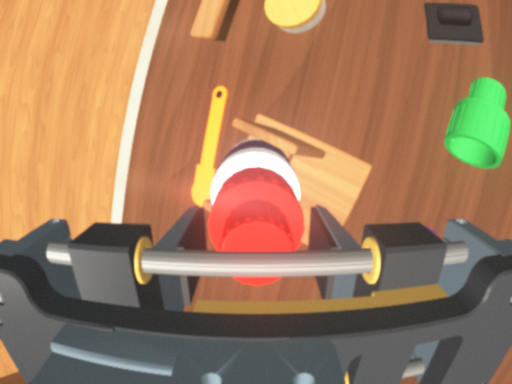

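The cap (257,210) sits centred on the neck between the open fingers. Turning back with fingers clear.

```bash
python3 -m jog '[[0.065,0,0,0,0,0,0.18],[0.065,0,0,0,0,0,0.18],[0.065,0,0,0,0,0,0.18],[0.065,0,0,0,0,0,0.18],[0.065,0,0,0,0,0,0.18],[0.065,0,0,0,0,0,0.18],[0.065,0,0,0,0,0,0.18],[0.065,0,0,0,0,0,0.18],[0.065,0,0,0,0,0,0.18],[0.065,0,0,0,0,0,0.18],[0.065,0,0,0,0,0,0.18],[0.065,0,0,0,0,0,0.18]]' 30; python3 st.py
```

```text
time_s: 12.08
ee_pos: [457.2, 258.4, 346.6]
ee_rot: [171.4, 30.8, 155.6]
force: [-0.2, -0.4, 0.2]
gripper_width: 65.0
q [ 33.8  12.7 110.2 -35.1  37.5  -9.7] t 12.07 F [-0.2 -0.4  0.2] Faxis 0.2 tq [ 0.11  0.2  -0.01] w 65.0
grasp along axis above cap c 42.25 off tool xy [ 0.17 -0.08] tilt err deg 0.26
```

```bash
python3 -m jog '[[0.065,0,0,0,0,0,0.18],[0.065,0,0,0,0,0,0.18],[0.065,0,0,0,0,0,0.18],[0.065,0,0,0,0,0,0.18],[0.065,0,0,0,0,0,0.18],[0.065,0,0,0,0,0,0.18],[0.065,0,0,0,0,0,0.18],[0.065,0,0,0,0,0,0.18],[0.065,0,0,0,0,0,0.18],[0.065,0,0,0,0,0,0.18],[0.065,0,0,0,0,0,0.18],[0.065,0,0,0,0,0,0]]' 30; python3 st.py pics/w5.png wrist
python3 - <<'E'
from h import *
s=status.state(); T=T_of(s)
f=vision.grab_frame("top"); g=vision.grab_frame("wrist")
ax=np.array([-.5255,.0748,.8475]); ax/=np.linalg.norm(ax); c=np.array([569.3,243,164.7])+17.2*ax
P,uv=cloud(g,redmask(g),True); P=P[near(P,c,70)&(P[:,2]>120)]
from scipy.optimize import least_squares
def m(p):
    a=np.array([p[3],p[4],np.sqrt(1-p[3]**2-p[4]**2)]); R=alignz(np.eye(3),a); q=(P-p[:3])@R
    return np.minimum(sdcyl(q,31.5,-39,3),sdcyl(q,20,3,39))
s=least_squares(m,[*c,ax[0],ax[1]],loss='soft_l1')
d=s.x[:3]-c; a=np.array([s.x[3],s.x[4],np.sqrt(1-s.x[3]**2-s.x[4]**2)])
print(len(P),'cap c',s.x[:3].round(1),'vs',c.round(1),'along',(d@ax).round(2),'tool xy',(T[:3,:3].T@d)[:2].round(2),'tilt vs axis',np.degrees(np.arccos(a@ax)).round(2))
E
```

```text
time_s: 13.58
ee_pos: [457.2, 258.4, 346.6]
ee_rot: [153.7, -18.6, 49.4]
force: [-0.3, -0.8, 0.0]
gripper_width: 65.1
q [ 33.8  12.7 110.2 -35.1  37.5 103.3] t 13.57 F [-0.3 -0.8  0. ] Faxis 0.1 tq [0.06 0.24 0.04] w 65.1
grasp along axis above cap c 42.27 off tool xy [-0.13 -0.1 ] tilt err deg 0.25
6536 cap c [560.3 244.3 179.7] vs [560.3 244.3 179.3] along 0.3 tool xy [0.19 0.22] tilt vs axis 1.15
```

View pics/w5.png

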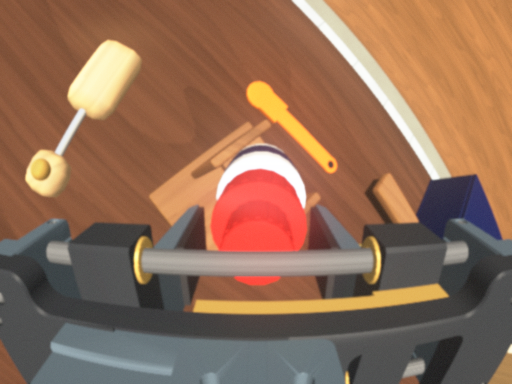

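The cap (258,215) has risen 17.5 mm as expected, tilted about 1°. Regrip and turn the rest.

```bash
python3 -m jog '[[0.03,0,0,0,0,0,0],[0.03,0,0,0,0,0,0],[0.03,0,0,0,0,0,0],[0.03,0,0,0,0,0,0],[0.03,0,0,0,0,0,0]]' 30; python3 st.py
```

```text
time_s: 14.35
ee_pos: [457.3, 258.3, 346.7]
ee_rot: [153.7, -18.6, 49.3]
force: [1.2, -1.9, -0.8]
gripper_width: 39.6
q [ 33.7  12.7 110.2 -35.1  37.5 103.4] t 14.35 F [ 1.2 -1.9 -0.8] Faxis -1.4 tq [-0.2   0.06 -0.12] w 39.6
grasp along axis above cap c 42.3 off tool xy [-0.12  0.2 ] tilt err deg 0.23
```

```bash
python3 -m jog '[[0.03,0,0,-0.00054,0,0,-0.15],[0.03,0,0,-0.00054,0,0,-0.15],[0.03,0,0,-0.00054,0,0,-0.15],[0.03,0,0,-0.00054,0,0,-0.15],[0.03,0,0,-0.00054,0,0,-0.15],[0.03,0,0,-0.00054,0,0,-0.15],[0.03,0,0,-0.00054,0,0,-0.15],[0.03,0,0,-0.00054,0,0,-0.15],[0.03,0,0,-0.00054,0,0,-0.15],[0.03,0,0,-0.00054,0,0,-0.15],[0.03,0,0,-0.00054,0,0,-0.15],[0.03,0,0,-0.00054,0,0,-0.15]]' 30; python3 st.py
```

```text
time_s: 15.85
ee_pos: [453.6, 258.0, 352.1]
ee_rot: [166.1, 28.9, 144.7]
force: [-0.4, -3.7, 2.1]
gripper_width: 39.8
q [ 34.   12.1 110.1 -34.7  38.4  -0.3] t 15.85 F [-0.4 -3.7  2.1] Faxis 1.7 tq [-0.64 -0.02 -0.71] w 39.8
grasp along axis above cap c 48.73 off tool xy [-0.2  -1.59] tilt err deg 0.26
```

```bash
python3 -m jog '[[0.03,0,0,-0.00054,0,0,-0.15],[0.03,0,0,-0.00054,0,0,-0.15],[0.03,0,0,-0.00054,0,0,-0.15],[0.03,0,0,-0.00054,0,0,-0.15],[0.03,0,0,-0.00054,0,0,-0.15],[0.03,0,0,-0.00054,0,0,-0.15],[0.03,0,0,-0.00054,0,0,-0.15],[0.03,0,0,-0.00054,0,0,-0.15],[0.03,0,0,-0.00054,0,0,-0.15],[0.03,0,0,-0.00054,0,0,-0.15]]' 30; python3 st.py
```

```text
time_s: 17.1
ee_pos: [451.1, 258.3, 357.2]
ee_rot: [-151.1, 14.2, -122.1]
force: [1.5, -4.1, 1.6]
gripper_width: 39.4
q [ 34.2  11.7 109.9 -34.4  39.  -86.6] t 17.1 F [ 1.5 -4.1  1.6] Faxis 0.3 tq [-0.69 -0.35 -0.61] w 39.4
grasp along axis above cap c 54.35 off tool xy [ 1.1  -1.18] tilt err deg 0.17
```

```bash
python3 -m jog '[[0.03,0,0,-0.00054,0,0,-0.15],[0.03,0,0,-0.00054,0,0,-0.15],[0.03,0,0,-0.00054,0,0,-0.15],[0.03,0,0,-0.00054,0,0,-0.15],[0.03,0,0,0,0,0,0]]' 30; python3 st.py
```

```text
time_s: 17.73
ee_pos: [450.1, 259.3, 359.1]
ee_rot: [-148.2, -3.2, -92.6]
force: [1.1, -1.7, 2.4]
gripper_width: 39.3
q [  34.4   11.5  109.8  -34.2   39.1 -120.7] t 17.73 F [ 1.1 -1.7  2.4] Faxis 1.4 tq [-0.25 -0.32 -0.15] w 39.3
grasp along axis above cap c 56.61 off tool xy [ 0.12 -0.67] tilt err deg 0.21
```

Total 8.7 rad. Try a small axial pull and watch the force.

```bash
python3 -m jog '[[0.03,0,0,-0.001,0,0,0],[0.03,0,0,-0.001,0,0,0],[0.03,0,0,-0.001,0,0,0]]' 30; python3 st.py
```

```text
time_s: 18.1
ee_pos: [448.6, 259.4, 360.9]
ee_rot: [-148.3, -3.3, -92.6]
force: [4.8, -3.3, -2.0]
gripper_width: 39.2
q [  34.5   11.3  109.8  -34.1   39.5 -120.9] t 18.1 F [ 4.8 -3.3 -2. ] Faxis -4.5 tq [-0.35 -0.51 -0.26] w 39.2
grasp along axis above cap c 58.97 off tool xy [ 0.51 -0.09] tilt err deg 0.21
```

```bash
python3 -m jog '[[0.03,0,0,-0.001,0,0,0],[0.03,0,0,0,0,0,0]]' 30; python3 st.py pics/s1.png scene
```

```text
time_s: 18.35
ee_pos: [447.9, 259.4, 361.9]
ee_rot: [-148.3, -3.3, -92.6]
force: [3.4, -2.4, -0.6]
gripper_width: 39.3
q [  34.5   11.2  109.7  -34.    39.6 -120.9] t 18.35 F [ 3.4 -2.4 -0.6] Faxis -2.5 tq [-0.43 -0.39 -0.32] w 39.3
grasp along axis above cap c 60.17 off tool xy [0.48 0.01] tilt err deg 0.22
```

Run:
```python
from h import *
for n in ["wrist"]:
    g=vision.grab_frame(n); s=status.state(); T=T_of(s)
    cv2.imwrite("pics/w6.png",g["color"])
    ax=np.array([-.5255,.0748,.8475]); ax/=np.linalg.norm(ax); c0=np.array([569.3,243,164.7]); c=c0+33*ax
    P,uv=cloud(g,redmask(g),n=="wrist"); P=P[near(P,c,70)&(P[:,2]>120)]
    from scipy.optimize import least_squares
    def m(p):
        a=np.array([p[3],p[4],np.sqrt(1-p[3]**2-p[4]**2)]); R=alignz(np.eye(3),a); q=(P-p[:3])@R
        return np.minimum(sdcyl(q,31.5,-39,3),sdcyl(q,20,3,39))
    s=least_squares(m,[*c,ax[0],ax[1]],loss='soft_l1')
    d=s.x[:3]-c0; a=np.array([s.x[3],s.x[4],np.sqrt(1-s.x[3]**2-s.x[4]**2)])
    print(len(P),'cap c',s.x[:3].round(1),'rise along',(d@ax).round(2),'tool xy',(T[:3,:3].T@d)[:2].round(2),'tilt vs axis',np.degrees(np.arccos(a@ax)).round(2))
```

```text
3561 cap c [551.1 246.2 194.3] rise along 34.86 tool xy [-0.64  0.02] tilt vs axis 0.9
```

View pics/w6.png

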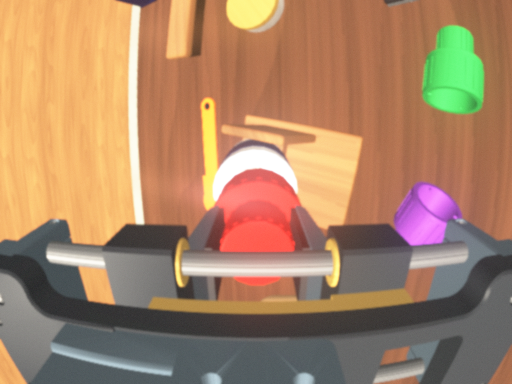

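The cap followed the gripper (rise 34.9 mm vs 35.2), so it is free, with only light neck friction. Draw it off along the axis.

```bash
python3 -m jog '[[0.03,0,0,-0.003,0,0,0],[0.03,0,0,-0.004,0,0,0],[0.03,0,0,-0.004,0,0,0],[0.03,0,0,-0.004,0,0,0]]' 30; python3 st.py
```

```text
time_s: 18.95
ee_pos: [439.5, 260.9, 374.8]
ee_rot: [-148.3, -3.3, -92.5]
force: [0.1, 0.7, -1.8]
gripper_width: 39.2
q [  35.3    9.9  109.3  -33.    41.3 -121.7] t 18.95 F [ 0.1  0.7 -1.8] Faxis -1.5 tq [0.2  0.37 0.03] w 39.2
grasp along axis above cap c 75.61 off tool xy [-0.2   0.53] tilt err deg 0.28
```

```bash
python3 -m jog '[[0.03,0,0,-0.006,0,0,0],[0.03,0,0,-0.01,0,0,0],[0.03,0,0,-0.012,0,0,0],[0.03,0,0,-0.012,0,0,0],[0.03,0,0,-0.012,0,0,0],[0.03,0,0,-0.01,0,0,0],[0.03,0,0,0,0,0,0]]' 30; python3 st.py pics/w7.png wrist
python3 - <<'E'
from h import *
g=vision.grab_frame("wrist"); s=status.state(); T=T_of(s)
P,uv=cloud(g,redmask(g),True); gp=T[:3,3]+172*T[:3,2]; P=P[near(P,gp,80)]
from scipy.optimize import least_squares
q0=(P-gp)@T[:3,:3]
def m(p):
    R=Ro.from_rotvec([p[3],p[4],0]).as_matrix()@Ro.from_rotvec([np.pi,0,0]).as_matrix(); q=(q0-p[:3])@R
    return np.minimum(sdcyl(q,31.5,-39,3),sdcyl(q,20,3,39))
r=least_squares(m,[0,0,25,0,0],loss='soft_l1'); print('cap in grasp frame',r.x[:3].round(1),'tilt deg',np.degrees(r.x[3:]).round(2),len(P))
for n in ["top","scene"]: print([(round(d["p"],2),[round(float(v),1) for v in d["location"]]) for d in vision.find_in(n,"tray") if n!="x"] if vision.grab_frame(n) else 0)
# tray circle from top+scene by silhouettes/depth
for n in ["top","scene"]:
    f=vision.grab_frame(n); sil=vision.silhouettes(n,"tray"); 
    for d in sil[:2]:
        P,_=cloud(f,d["pixels"]); P=P[P[:,2]<40]; print(n,d["p"],len(P),'bbox mid',((P.max(0)+P.min(0))/2).round(1),np.ptp(P,axis=0).round(1),'mean',P.mean(0).round(1))
E
```

```text
time_s: 19.82
ee_pos: [407.2, 265.4, 428.3]
ee_rot: [-148.2, -3.2, -92.5]
force: [-0.8, -0.4, -0.9]
gripper_width: 39.5
q [  38.2    5.1  106.7  -30.3   48.9 -123.9] t 19.82 F [-0.8 -0.4 -0.9] Faxis -0.4 tq [0.24 0.4  0.  ] w 39.5
grasp along axis above cap c 138.27 off tool xy [-0.39 -0.57] tilt err deg 0.25
cap in grasp frame [-1.5 -0.3 24.8] tilt deg [-0.43 -0.05] 5298
[(0.71, [545.7, -178.6, 5.7]), (0.36, [745.1, 241.4, 5.2])]
[(0.93, [543.8, -185.0, 3.2])]
top 0.76 1254 bbox mid [ 546.9 -179.4    6.2] [122.5 123.3  28.7] mean [ 546.  -181.3    5.3]
top 0.71 11 bbox mid [538.  263.7   6.3] [55.7 21.3 22.5] mean [534.3 262.4   4.9]
scene 0.88 904 bbox mid [ 549.3 -189.3    8. ] [123.6 123.7  23. ] mean [ 546.9 -188.7    5.5]
```

View pics/w7.png

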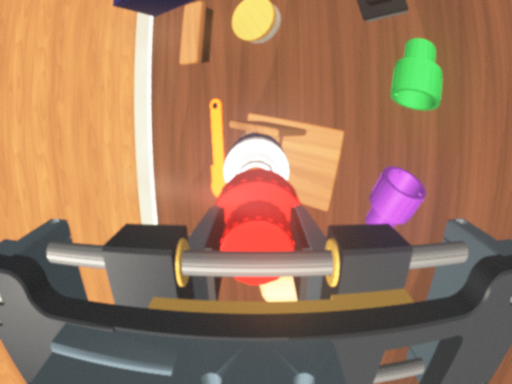

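Cap is off the neck and held (258,215), neck visible at (257,155). Plan the transfer to the tray, with a spin to keep joint 6 in range.

Run:
```python
from h import *
s=status.state(); T=T_of(s)
R=alignz(T[:3,:3],[0,0,-1],110)
T1=show(T,[410,200,470],alignz(T[:3,:3],[0,0,-1],40),6); 
T2=show(T1,[520,-178,420],R,11)
```

```text
6 rows shift m [0.0102, -0.0061, -0.0055] rot [-0.0918, 0.0225, 0.1133] | mm/row 13.1 deg/row 8.45
   3 [412.0, 234.0, 451.0] grasp [457.0, 219.0, 286.0]
   6 [410.0, 200.0, 470.0] grasp [410.0, 200.0, 298.0]
11 rows shift m [0.0002, -0.0381, 0.0045] rot [0.0, -0.0, 0.1111] | mm/row 38.4 deg/row 6.36
   3 [486.0, 115.0, 456.0] grasp [486.0, 115.0, 284.0]
   6 [529.0, 10.0, 443.0] grasp [529.0, 10.0, 271.0]
   9 [536.0, -104.0, 429.0] grasp [536.0, -104.0, 257.0]
   11 [520.0, -178.0, 420.0] grasp [520.0, -178.0, 248.0]
```

```bash
python3 -m jog '[[0.03,0.0102,-0.0061,-0.0055,-0.0918,0.0225,0.1133],[0.03,0.0102,-0.0061,-0.0055,-0.0918,0.0225,0.1133],[0.03,0.0102,-0.0061,-0.0055,-0.0918,0.0225,0.1133],[0.03,0.0102,-0.0061,-0.0055,-0.0918,0.0225,0.1133],[0.03,0.0102,-0.0061,-0.0055,-0.0918,0.0225,0.1133],[0.03,0.0102,-0.0061,-0.0055,-0.0918,0.0225,0.1133],[0.03,0,0,0,0,0,0]]' 30; python3 st.py | head -1
python3 - <<'E'
from h import *
s=status.state(); T=T_of(s); print(s["ee_pos"].round(1),s["ee_rot"].round(1))
show(T,[520,-178,420],alignz(T[:3,:3],[0,0,-1],70),11)
E
```

```text
time_s: 21.2
ee_pos: [410.4, 199.2, 470.2]
ee_rot: [-179.9, 0.1, -131.7]
force: [0.3, -0.0, -1.2]
gripper_width: 39.5
q [ 2.450e+01  5.200e+00  9.720e+01 -1.000e-01  7.740e+01 -1.139e+02] t 21.2 F [ 0.3 -0.  -1.2] Faxis -1.1 tq [ 0.12 -0.04 -0.01] w 39.5
[410.4 199.2 470.2] [-1.799e+02  1.000e-01 -1.317e+02]
11 rows shift m [0.0002, -0.038, 0.0046] rot [-0.0001, 0.0002, 0.1111] | mm/row 38.3 deg/row 6.36
   3 [486.0, 114.0, 457.0] grasp [486.0, 114.0, 285.0]
   6 [529.0, 9.0, 443.0] grasp [530.0, 9.0, 271.0]
   9 [536.0, -104.0, 429.0] grasp [536.0, -104.0, 257.0]
   11 [520.0, -178.0, 420.0] grasp [520.0, -178.0, 248.0]
```

```bash
python3 -m jog '[[0.03,0.0002,-0.038,0.0046,0,0,0.1111],[0.03,0.0002,-0.038,0.0046,0,0,0.1111],[0.03,0.0002,-0.038,0.0046,0,0,0.1111],[0.03,0.0002,-0.038,0.0046,0,0,0.1111],[0.03,0.0002,-0.038,0.0046,0,0,0.1111],[0.03,0.0002,-0.038,0.0046,0,0,0.1111],[0.03,0.0002,-0.038,0.0046,0,0,0.1111],[0.03,0.0002,-0.038,0.0046,0,0,0.1111],[0.03,0.0002,-0.038,0.0046,0,0,0.1111],[0.03,0.0002,-0.038,0.0046,0,0,0.1111],[0.03,0.0002,-0.038,0.0046,0,0,0.1111],[0.03,0,0,0,0,0,0]]' 30; python3 st.py pics/w8.png wrist | head -1
python3 - <<'E'
from h import *
from scipy.optimize import least_squares
g=vision.grab_frame("wrist"); s=status.state(); T=T_of(s); print(s["ee_pos"].round(1),s["ee_rot"].round(1))
P,uv=cloud(g,redmask(g),True); gp=T[:3,3]+172*T[:3,2]; P=P[near(P,gp,80)]; q0=(P-gp)@T[:3,:3]
def m(p):
    R=Ro.from_rotvec([p[3],p[4],0]).as_matrix()@Ro.from_rotvec([np.pi,0,0]).as_matrix(); q=(q0-p[:3])@R
    return np.minimum(sdcyl(q,31.5,-39,3),sdcyl(q,20,3,39))
r=least_squares(m,[0,0,25,0,0],loss='soft_l1'); print('cap in grasp frame',r.x[:3].round(1),'tilt deg',np.degrees(r.x[3:]).round(2),len(P))
# tray from wrist
for d in vision.silhouettes("wrist","tray")[:2]:
    P,_=cloud(g,d["pixels"],True); P=P[(P[:,2]<40)]; print(d["p"],len(P),P.min(0).round(1),P.max(0).round(1),np.median(P[:,2]).round(1))
    R_=P[P[:,2]>-5]
    # outermost: fit circle r=63 containing: minEnclosingCircle
    c,rad=cv2.minEnclosingCircle(R_[:,:2].astype(np.float32)); print('enclosing',np.round(c,1),round(rad,1))
E
```

```text
time_s: 22.7
ee_pos: [519.4, -178.6, 418.5]
ee_rot: [-179.9, 0.0, 158.3]
force: [-0.0, 0.8, -1.2]
gripper_width: 39.7
q [-20.2  15.5  91.7  -0.1  72.8 -88.4] t 22.7 F [-0.   0.8 -1.2] Faxis -1.0 tq [ 0.1  -0.18  0.02] w 39.7
[ 519.9 -176.8  419. ] [-180.     0.   158.4]
cap in grasp frame [ 0.1  0.4 25.4] tilt deg [-0.14 -0.47] 5935
0.95 2688 [ 4.851e+02 -2.441e+02 -3.000e-01] [ 587.1 -120.9   17.3] 6.9
enclosing [ 544.6 -184.1] 63.3
```

View pics/w8.png

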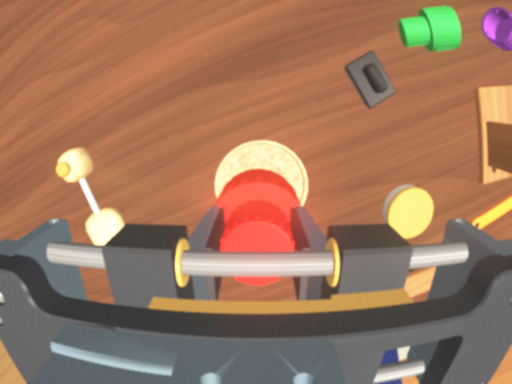

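Cap held over the tray (tray at px (262,180)); tin and applicator are clear. Tray centre taken as (546.5,-183), all views agreeing within about 4 mm.

Run:
```python
from h import *
s=status.state(); T=T_of(s)
T1=show(T,[546.5,-183,300],alignz(T[:3,:3],[0,0,-1],0),4)
show(T1,[546.5,-183,252],alignz(T[:3,:3],[0,0,-1],0),3)
```

```text
4 rows shift m [-0.0068, 0.0009, 0.0298] rot [0.0, 0.0001, 0.0] | mm/row 30.6 deg/row 0.01
   3 [540.0, -181.0, 330.0] grasp [540.0, -181.0, 158.0]
   4 [546.0, -183.0, 300.0] grasp [546.0, -183.0, 128.0]
3 rows shift m [-0.0, 0.0, 0.016] rot [-0.0, -0.0, 0.0] | mm/row 16.0 deg/row 0.0
   3 [546.0, -183.0, 252.0] grasp [546.0, -183.0, 80.0]
```

```bash
python3 -m jog '[[0.03,-0.0068,0.0009,0.0298,0,0,0],[0.03,-0.0068,0.0009,0.0298,0,0,0],[0.03,-0.0068,0.0009,0.0298,0,0,0],[0.03,-0.0068,0.0009,0.0298,0,0,0],[0.03,0,0,0.016,0,0,0],[0.03,0,0,0.016,0,0,0],[0.03,0,0,0.012,0,0,0],[0.03,0,0,0,0,0,0]]' 30; python3 st.py pics/sc2.png scene| head -1
```

```text
time_s: 23.85
ee_pos: [546.0, -183.7, 255.5]
ee_rot: [180.0, -0.1, 158.4]
force: [-0.2, 0.5, -0.8]
gripper_width: 39.3
q [-19.7  26.  101.2   0.   52.9 -88.1] t 23.85 F [-0.2  0.5 -0.8] Faxis -0.5 tq [ 0.05 -0.12  0.03] w 39.3
```

View pics/sc2.png

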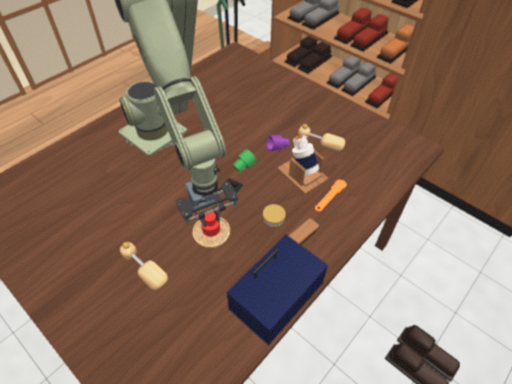

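The cap (210,225) hangs over the tray's middle. Lower it gently to contact.

```bash
python3 -m jog '[[0.03,0,0,0.005,0,0,0],[0.03,0,0,0.004,0,0,0],[0.03,0,0,0.0025,0,0,0],[0.03,0,0,0,0,0,0]]' 30; python3 st.py | head -1;  python3 -m jog '[[0.03,0,0,0.001,0,0,0],[0.03,0,0,0.001,0,0,0],[0.03,0,0,0,0,0,0]]' 30
```

```text
time_s: 24.4
ee_pos: [546.2, -183.8, 244.4]
ee_rot: [180.0, -0.0, 158.3]
force: [0.4, 0.0, -1.5]
gripper_width: 39.3
q [-19.7  26.7 101.9   0.   51.4 -88.1] t 24.4 F [ 0.4  0.  -1.5] Faxis -1.5 tq [ 0.04 -0.14 -0.03] w 39.3
time_s: 24.78
ee_pos: [546.3, -183.8, 242.7]
ee_rot: [180.0, 0.0, 158.4]
force: [-0.2, 0.4, -0.9]
gripper_width: 39.4
```

```bash
python3 -m jog '[[0.03,0,0,0.0007,0,0,0],[0.03,0,0,0,0,0,0]]' 30;  python3 -m jog '[[0.03,0,0,0.0007,0,0,0],[0.03,0,0,0,0,0,0]]' 30
```

```text
time_s: 25.02
ee_pos: [546.4, -183.8, 242.6]
ee_rot: [180.0, 0.0, 158.4]
force: [-0.2, 1.1, 6.5]
gripper_width: 39.7
time_s: 25.28
ee_pos: [546.4, -183.8, 242.6]
ee_rot: [180.0, 0.1, 158.4]
force: [-2.0, 1.1, 9.6]
gripper_width: 39.5
```

Contact felt (about 10 N, stable). Release and retreat straight up.

```bash
python3 -m jog '[[0.03,0,0,-0.0007,0,0,0],[0.05,0,0,0,0,0,0],[0.08,0,0,0,0,0,0],[0.08,0,0,0,0,0,0],[0.08,0,0,0,0,0,0],[0.08,0,0,0,0,0,0]]' 10; python3 st.py pics/w9.png wrist | head -1
```

```text
time_s: 26.02
ee_pos: [546.3, -183.8, 241.8]
ee_rot: [180.0, -0.0, 158.4]
force: [-0.1, 0.7, -0.4]
gripper_width: 79.7
q [-19.7  26.9 102.    0.   51.1 -88.1] t 26.02 F [-0.1  0.7 -0.4] Faxis -0.2 tq [ 0.07 -0.17  0.01] w 79.7
```

View pics/w9.png

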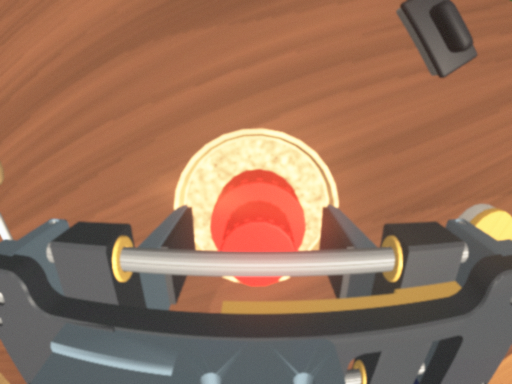

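The cap (257,215) stands in the tray with the fingers clear of the knob. Retreating upward.

```bash
python3 -m jog '[[0.085,0,0,-0.006,0,0,0],[0.085,0,0,-0.012,0,0,0],[0.085,0,0,-0.02,0,0,0],[0.085,0,0,-0.03,0,0,0],[0.085,0,0,-0.03,0,0,0],[0.085,0,0,-0.03,0,0,0],[0.085,0,0,-0.03,0,0,0],[0.085,0,0,0,0,0,0],[0.085,0,0,0,0,0,0]]' 10; python3 st.py pics/w10.png wrist | head -1
python3 - <<'E'
from h import *
from scipy.optimize import least_squares
g=vision.grab_frame("wrist")
P,uv=cloud(g,redmask(g),True); P=P[near(P,np.array([546,-183,44]),80)]
def m(p):
    a=np.array([p[3],p[4],np.sqrt(1-p[3]**2-p[4]**2)]); R=alignz(np.eye(3),a); q=(P-p[:3])@R
    return np.minimum(sdcyl(q,31.5,-39,3),sdcyl(q,20,3,39))
s=least_squares(m,[546,-183,44,0.01,0.01],loss='soft_l1'); print(len(P),'cap',s.x[:3].round(1),'axis xy',s.x[3:].round(3))
for d in vision.silhouettes("wrist","tray")[:1]:
    Q,_=cloud(g,d["pixels"],True); Q=Q[Q[:,2]<30]; print(d["p"],((Q.max(0)+Q.min(0))/2).round(1),np.ptp(Q,axis=0).round(1))
f=vision.grab_frame("top"); cv2.imwrite("pics/top9.png",f["color"]); f=vision.grab_frame("scene"); cv2.imwrite("pics/sc9.png",f["color"])
for l in ["tin","applicator","shoehorn","brush","tree_a","cap","rack"]: print(l,[(round(d["p"],2),[round(float(v)) for v in d["location"]]) for d in vision.find_in("scene",l)][:4])
E
```

```text
time_s: 27.2
ee_pos: [545.9, -183.7, 399.4]
ee_rot: [180.0, -0.1, 158.4]
force: [0.3, 0.3, -1.0]
gripper_width: 85.1
q [-19.7  18.6  90.    0.   71.5 -88.1] t 27.2 F [ 0.3  0.3 -1. ] Faxis -0.9 tq [ 0.06 -0.21  0.01] w 85.1
2218 cap [ 546.8 -183.3   45.2] axis xy [ 0.003 -0.002]
0.85 [ 548.1 -184.1    8.8] [124.1 124.2  16.6]
tin [(0.94, [666, -6, 27]), (0.45, [562, -203, 3])]
applicator [(0.59, [477, -9, 17])]
shoehorn [(0.62, [752, 227, 6])]
brush [(0.69, [793, 9, 40])]
tree_a [(0.72, [529, -433, 41]), (0.55, [592, 412, 33])]
cap [(0.89, [559, -194, 48]), (0.62, [464, 261, 43]), (0.51, [434, 102, 47])]
rack []
```

View pics/w10.png

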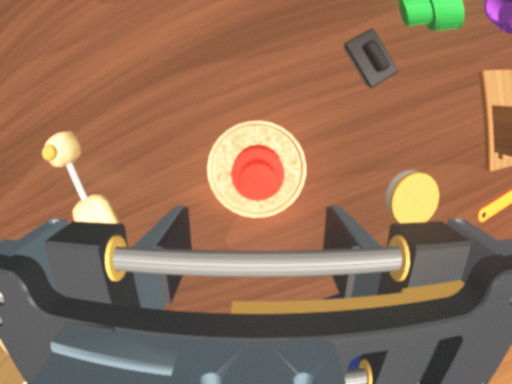

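View pics/top9.png

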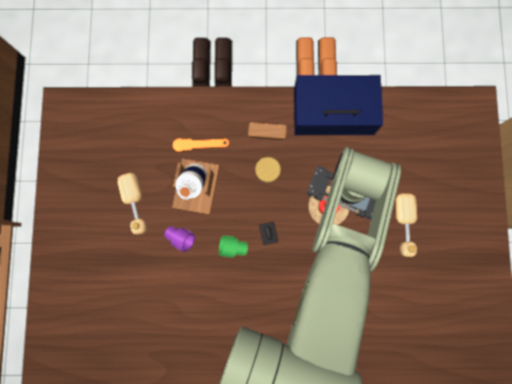

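The cap (257,172 in the wrist view) stands upright at the middle of the tray. In the top view the canister is open at (190,187) and the other items are where they were. Handing in.

```bash
python3 -c "
from workcell import ticket; print(ticket.job_done())"
```

```text
the job is handed in; nothing more can be done
None
```

I unscrewed the red cap, kept hold of it as it came free, and set it upright inside the tray. The job was handed in at about 27 s of the 72 s allowed.

- **Unscrewing:** I gripped the knob along the canister's axis and turned it about 8.7 rad counter-clockwise in two strokes, letting go once in between with the cap still on the neck. I then drew it off along the axis. The highest of the wrist forces I read between moves was about 10 N, when the cap touched the tray floor.
- **Last checks (wrist camera):** the cap's fitted centre was (546.8, -183.3, 45.2), against a tray centre of about (548, -184). Its tilt was about 0.2° and the gripper was well clear. Its height is about 1 mm above the expected 44 mm, which is within the calibration.
- **Other things:** the tin, applicator, trees, brush, shoehorn and the green and purple caps looked unmoved in the last pictures.
- **Disagreements:** the scene and top cameras differed by about 6 mm in y on the cap and 7–10 mm on the tray. I relied on the wrist camera for the grasp and blended the views for the tray centre. In the last pictures, the scene camera's cap reading was about 12 mm away from the wrist's in x and 11 mm in y, and its network reported no rack, although the rack shows plainly in the top picture.

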